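Snap the board level, then hover the finned cover over its screw holes

ROBOT

A 6-joint arm with a two-finger parallel gripper is mounted at the origin on the work surface. World frame = base frame: x ahead of the robot, y to its left, z up, the work surface at z = 0. Lengths are in m, angles in rad, forces in N, time in s.
With the tool pointing down it reaches from about 0.225 to 0.875 m from the base axis. Payload 3.4 kg.
Tool frame: the origin (TCP) lies midway between the tips of the shut fingers; the grasp point (between the pads) lies 19 mm behind it (manip.tcp_to_grasp is the distance from the TCP to the grasp point, in m); x points along the fingers, y is the direction in which the jaws open and shut, and the axes are right-handed (so a half turn about x gives the same grasp; the last joint's range is limited). The gripper opens to 85 mm and grips with 20 to 120 N. Pads are 22 mm wide; open, the fingers measure 114 mm over their backs; the gripper's body (76 mm by 85 mm) begins 54 mm behind the grasp point. The pads swing forward as they close: fully open they stand 13 mm farther back than shut.
Start: joints at [1.03, 0.276, 1.505, -0, 1.361, -0.121], TCP at [0.234, 0.525, 0.208] pointing down, gripper open.
Joint ranges: [-2.89, 2.89], [-0.75, 2.08], [0.22, 2.7], [-1.18, 4.32], [0.11, 2.71], [-2.7, 2.7]. Speed limits (rad/s): [2.57, 2.57, 3.14, 3.14, 3.14, 3.14].

INTERFACE

Orientations are given as a unit quaternion [w, x, y, z].
In Python, from rig import readout, eyes, job, manip gives the robot as it stands. The module is installed in compiled form; this text tells all that it offers.
- The arm moves only by the tool carry_out, never from a script. Its argument "deltas" is one flat list of numbers, 7 for each row, row after row: the shift along the tool's x, y, z scaled (see below), then the turn, a rotation vector about the tool's x, y, z scaled (see below), then the opening, from -1 (shut) to 1 (fully open). In form: [dx, dy, dz, ax, ay, az, grip, dx, dy, dz, ax, ay, az, grip, ...]. A call has 1 to 10 rows; each row shifts and turns the commanded pose from where the row before left it, along the tool's axes as they then stand; what a row does not reach is not made up. The controller multiplies each number of a shift by 60 mm and each number of a turn by 4 degrees. A row lasts 1/8 s, in which the tool goes at most 62.5 mm and 10.7 degrees, less where a joint would pass 70% of its speed; a pose out of reach is approached as far as the arm can. A call with a number of a shift or a turn outside -1 to 1 is refused whole. A call with a gripper value outside its range is refused whole. The fingers move at their own pace and stop on an object; "newtons" is the grip in N (left out, the last holds). Time passes only in rows, so rows that do not move let the fingers close. It gives the time, the measured TCP pose, the force and the opening at its end, in the units of the state.
- readout.get_state(): the state, without advancing time (a new reading comes with each control period).
- eyes.get_image(name): name is "scene" or "top" or "wrist"; returns a dict with "color" (384x512x3 uint8, red, green, blue), "z_map" (384x512 float32, m along the optical axis (not along the pixel's ray), 0 where there is no reading), "mtx" (3x3 intrinsics, pixels), "distortion" ([k1, k2, p1, p2, k3] as OpenCV has them; the pictures are not rectified), "origin" and "orientation" of the camera in the world. Camera axes: x right, y down, z forward; pixel columns grow to the right and rows downward; lengths in m; the calibration is good to about 2 mm. A picture is of the moment at which its call begins.
- job.sign_off(): hands the job in, once; it reports no verdict.
The state is a dict: "clock": time; "qpos": joint angles; "qd": joint speeds; "effort": joint torques, N m; "position": TCP position; "ee_rot": TCP orientation; "contact_force": force on the tool from outside, world axes, zero at the start; "moment": the same for the moment, N m; "width": finger opening in m.
Only numpy, scipy, OpenCV 4.12 (cv2) and the standard library are available. Lean on these libraries where they do the work, as an engineer would, in place of code of your own. Each camera call takes 0.05 s, during which the arm holds its last target.

TASK

Get this power module ready for its cover screws: press the raised end of the green circuit board down until it snaps below the red spring catch and lies level in the white housing, and take your fingers off it. Then pick up the grey cover plate by its finned heat sink and hold it level about 15 mm above the housing without touching it, its four holes lined up over the four threaded holes so that each thread can be seen straight down through its hole (either way round will do). Finish while still holding the cover hovering there, and leave the other things on the bench where they are.

Things in the scene. Friction and masses are not known exactly. Their poses are not given: they have to be found in the camera images.
- housing_top (a point): Centre of the open top of the housing, level with the top of its walls; z up, x along its length towards the end with the red catch. The seated board has its top 15 mm below this point and its underside 20 below. All sizes in this list are in mm.
- housing_hole_a (a point): Centre of one threaded hole (brass ring 11 across, dark bore) on the top of the housing; it lies at x +59, y +28 from housing_top. The four holes are at x +-59, y +-28.
- housing_hole_b (a point): The threaded hole diagonally opposite, at x -59, y -28 from housing_top.
- board_press (a point): Centre of the white patch (24 x 40, bare) on top of the board, 28 to +x of its origin and 20 from the edge of the raised end: the place to press with closed fingers. To be seated it must go down by about 9, to 15 below housing_top; it is then about 28 to +x of that. Board's axes.
- catch_nose (a point): Tip of the red spring catch, 22 wide, which sticks out 5 into the pocket from the middle of the +x end wall, from 3 to 16 below the housing top. It has a flat red tab 12 x 22 on the wall top, and slides back when 3 to 7 N press the white patch (14 N also seats the board firmly), then springs out over the board, which stays down.
- cover_grip (a point): Middle of the dark finned heat sink on the cover: grip it here, on its two flat sides, across y, 30 apart. The heat sink is 60 (x) x 30 (y) x 48 high, solid to the touch, in the middle of the plate (140 x 78 x 4). This point is 28 above the plate's underside, 24 above its top face, 24 below the heat sink's top. Axes as cover.
- cover_hole_a (a point): Centre of one of the cover's four through holes (9 across) at the underside of the plate: x +59, y +28 and 28 below cover_grip, in the cover's axes. The four holes are at x +-59, y +-28. The pattern fits the housing either way round (half a turn).
- cover_hole_b (a point): The cover hole diagonally opposite, x -59, y -28 and 28 below cover_grip.
- cover: Grey cover plate with its heat sink, 0.2 to 0.4 kg, lying flat on the bench, heat sink up, to the left or right of the housing; origin at the centre of the plate's underside, x along its length, z up.
- housing: White plastic housing, an open box 140 (x) x 78 (y) x 34 high, fixed to the bench; origin at the centre of its underside, 34 below housing_top, same axes. Its pocket is 98 x 66 and 28 deep, the end walls are 21 thick; four corner rests in the pocket carry the board.
- board: Green circuit board, loose, 96 x 62 x 5; origin at the centre of its underside, x along its length to the raised end, z normal to it. It starts tilted about 0.12 rad, its +x end propped on the red catch and the other end on its rests; its yaw is the housing's. Components up to 10 high stand over 24 from board_press.
- meter: Bystander, to be left alone: yellow handheld meter, 150 x 80 x 42, lying flat (mm). Origin at the centre of its underside.
- spool: Bystander, to be left alone: green solder-type reel, 60 across, 42 high, standing on its flange (mm). Origin at the centre of its underside.
- flux: Bystander, to be left alone: small clear bottle with yellow cap, 40 across, 85 high (mm). Origin at the centre of its underside.
- driver: Bystander, to be left alone: green-handled screwdriver, 190 long, lying (mm). Origin at the centre of its underside.
- screwbox: Bystander, to be left alone: open clear plastic box with screws, 90 x 70 x 24 (mm). Origin at the centre of its underside.
- spareboard: Bystander, to be left alone: spare green circuit board with three blocks on it, 100 x 45 x 17 (mm). Origin at the centre of its underside.
Not all that is in view belongs to the job. What is shaped like the board but blue is not meant.

How it is judged:
By the outcome, as a careful person would: the job done as asked, in the order asked, and still so for the second after the job is handed in, while the arm keeps its last pose, push and grip.
It also fails if it takes over 64 s, if anything falls off the work surface, if the arm or the gripper's body presses on something with over 40 N, if the wrist force passes 120 N, or if a joint passes its speed limit or range.

## Working session

There is one attempt and no reset: what is moved stays moved. The work goes in short steps, Python scripts to look and compute and a tool call to move; the robot and the scene stay as the last step left them, time stands still between calls to the robot, and variables do not carry over. Pictures are saved under pics/ and viewed, and the job is handed in when it is done.

Besides the shell and the picture viewer there is one more tool, called after "Emit:" by a JSON object that holds its "op" and its "data", one argument or row to a line. carry_out: Moves the arm, as the interface text tells. Its arguments: {"type":"object","properties":{"deltas":{"type":"array"},"newtons":{"type":"number"}},"required":["deltas"]}

```bash
mkdir -p pics
cat > h.py <<'E'
import numpy as np, cv2
from rig import readout, eyes, job, manip
from scipy.spatial.transform import Rotation as R
def rot(q): return R.from_quat([q[1],q[2],q[3],q[0]]).as_matrix()
def ray(im,uv):
    p=cv2.undistortPoints(np.array(uv,float).reshape(-1,1,2),im['mtx'],np.array(im['distortion'],float)).reshape(-1,2)
    d=np.c_[p,np.ones(len(p))]@rot(im['orientation']).T
    return np.array(im['origin'],float),d
def onplane(im,uv,z):
    o,d=ray(im,uv); return o+d*((z-o[2])/d[:,2])[:,None]
def proj(im,P):
    Rm=rot(im['orientation']); P=np.atleast_2d(P)
    rv,_=cv2.Rodrigues(Rm.T); t=-Rm.T@np.array(im['origin'],float)
    return cv2.projectPoints(P.astype(float),rv,t,im['mtx'],np.array(im['distortion'],float))[0].reshape(-1,2)
def save(im,n): cv2.imwrite('pics/'+n,cv2.cvtColor(im['color'],cv2.COLOR_RGB2BGR))
def world(im):
    z=im['z_map']; h,w=z.shape
    u,v=np.meshgrid(np.arange(w),np.arange(h))
    o,d=ray(im,np.c_[u.ravel(),v.ravel()]); return (o+d*z.ravel()[:,None]).reshape(h,w,3)
E
python3 - <<'E'
from h import *
import pickle
d={}
for n in ['scene','top','wrist']:
    im=eyes.get_image(n); save(im,n+'0.png'); d[n]=im
    print(n,im['origin'],im['orientation'],im['mtx'][0][0])
pickle.dump(d,open('d0.pkl','wb'))
print(readout.get_state()); print(manip.tcp_to_grasp)
E
```

```text
scene [1.40537731 0.43781105 0.74923653] [-0.23338711  0.45777863  0.76161859 -0.39484972] 461.47359713661996
top [0.47650082 0.00957869 1.10254373] [-0.01571006  0.71626898 -0.69688172  0.03267742] 376.27863869424885
wrist [0.17037185 0.55249927 0.37352414] [0.11606136 0.83084383 0.53919886 0.07411393] 298.06890974464415
{'clock': 0.15, 'qpos': array([ 1.02998161e+00,  2.76430332e-01,  1.50583520e+00, -2.98160540e-06,
        1.36070719e+00, -1.20995705e-01]), 'qd': array([ 0.00059777, -0.00215707, -0.0048919 , -0.00056112,  0.0022285 ,
        0.00107026]), 'effort': array([ 7.39559000e-04, -4.17143404e+01, -2.46032453e+01, -2.20681363e-04,
        7.48992548e-03, -8.35944007e-06]), 'position': array([0.23414935, 0.52469793, 0.20735236]), 'ee_rot': array([ 0.69142796,  0.14687878,  0.69174306, -0.14780236]), 'contact_force': array([-0.53714241,  0.39580291, -0.31836185]), 'moment': array([-0.04661441, -0.02437175,  0.00843342]), 'width': 0.08548255284385528}
0.0187
```

View pics/scene0.png

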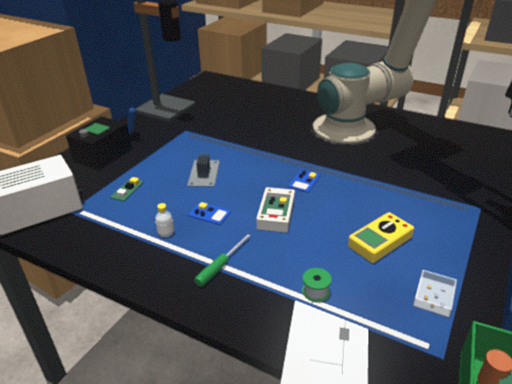

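View pics/top0.png

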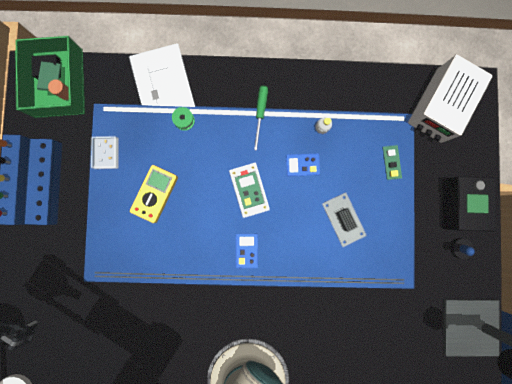

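View pics/wrist0.png

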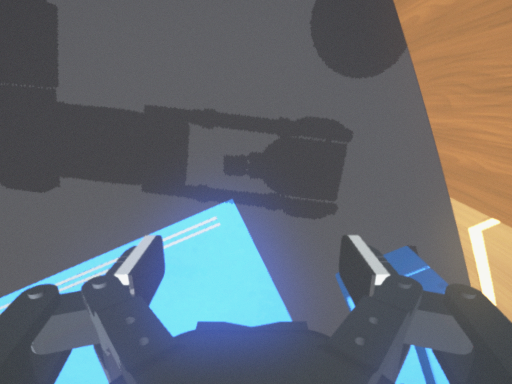

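The top view shows:
- the white housing with the green board at (250,190)
- the grey cover with its fin block at (345,220)
- look-alikes: blue boards at (303,165) and (247,250), and the green spare board at (392,162)

The green board inside the white housing is the one I want. I'll check it in a close crop.

Run:
```python
from h import *
import pickle
d=pickle.load(open('d0.pkl','rb'))
t=cv2.cvtColor(d['top']['color'],cv2.COLOR_RGB2BGR); s=cv2.cvtColor(d['scene']['color'],cv2.COLOR_RGB2BGR)
a=cv2.resize(t[150:260,215:385],None,fx=4.5,fy=4.5,interpolation=cv2.INTER_CUBIC)
b=cv2.resize(s[140:240,180:330],None,fx=5,fy=5,interpolation=cv2.INTER_CUBIC)
cv2.imwrite('pics/ca.png',a);cv2.imwrite('pics/cb.png',b)
W=world(d['top'])
for uv in [(250,190),(345,219),(335,212),(232,168),(300,220),(236,174),(243,182),(258,205)]: print(uv,W[uv[1],uv[0]].round(4))
```

```text
(250, 190) [0.544  0.0082 0.0244]
(345, 219) [ 0.4683 -0.2605  0.0516]
(335, 212) [ 0.4876 -0.2423  0.0063]
(232, 168) [ 0.6092  0.063  -0.0026]
(300, 220) [ 0.4616 -0.141  -0.0015]
(236, 174) [0.5883 0.0495 0.0309]
(243, 182) [0.5664 0.0289 0.0259]
(258, 205) [ 0.5014 -0.0157  0.0348]
```

View pics/ca.png

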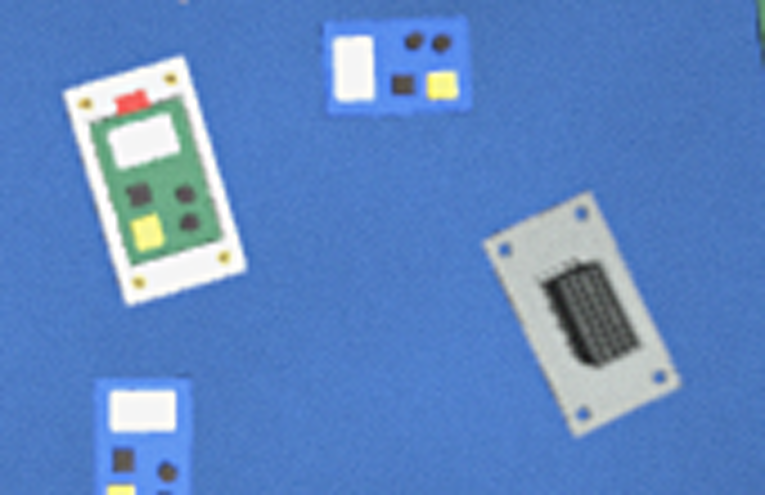

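View pics/cb.png

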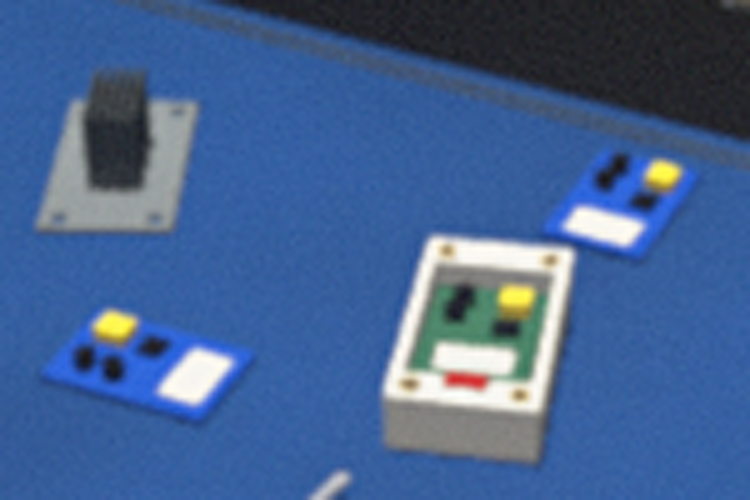

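The crop confirms the target: red catch at crop (132,102) on the +x end, white patch at (143,140), and brass rings at (86,104), (171,79), (139,283) and (224,258). The cover's holes are at (505,249), (582,213), (660,376) and (583,413).

Run:
```python
from h import *
import pickle
d=pickle.load(open('d0.pkl','rb'))
t=d['top'];s=d['scene']
def ref(im,guess,kind,r=3):
    hsv=cv2.cvtColor(im['color'],cv2.COLOR_RGB2HSV).astype(float); out=[]
    for g in guess:
        u0,v0=np.round(g).astype(int); ys,xs=np.mgrid[v0-r:v0+r+1,u0-r:u0+r+1]
        S=hsv[ys,xs,1]; w=np.clip(S-np.median(S)-15,0,None)
        if (kind=='b'): w=w*((hsv[ys,xs,0]<40))
        else: w=w*(hsv[ys,xs,0]>90)
        out.append([(w*xs).sum()/w.sum(),(w*ys).sum()/w.sum()])
    return np.array(out)
def back(l,f,o): return (np.array(l)+.5)/f-.5+o
ht=back([(86,104),(171,79),(224,258),(139,283)],4.5,np.array([215,150]))
ct=back([(505,249),(582,213),(660,376),(583,413)],4.5,np.array([215,150]))
hs=back([(519,395),(408,384),(446,251),(549,260)],5,np.array([180,140]))
cs=back([(58,218),(154,218),(178,112)],5,np.array([180,140]))
def fit(P,lx=.059,ly=.028,idx=(0,1,2,3)):
    # order: +x+y,+x-y,-x-y,-x+y
    M=np.array([[lx,ly],[lx,-ly],[-lx,-ly],[-lx,ly]])[list(idx)]
    P=P[:,:2]; c=P.mean(0); m=M.mean(0); H=(M-m).T@(P-c); th=np.arctan2(H[0,1]-H[1,0],H[0,0]+H[1,1])
    Rm=np.array([[np.cos(th),-np.sin(th)],[np.sin(th),np.cos(th)]])
    e=P-c-(M-m)@Rm.T
    return c-Rm@m,np.degrees(th),np.abs(e).max()
for nm,im,g,k,z,idx in [('H top',t,ht,'b',.034,(0,1,2,3)),('H scene',s,hs,'b',.034,(0,1,2,3)),('C top',t,ct,'c',.002,(0,1,2,3)),('C scene',s,cs,'c',.002,(1,0,3))]:
    r=ref(im,g,k)
    for q in (g,r):
        P=onplane(im,q,z)
        print(nm,fit(P,idx=idx))
```

```text
H top (array([0.54401686, 0.01091283]), np.float64(18.069471812681485), np.float64(0.0002118919477799297))
H top (array([0.54447495, 0.01127827]), np.float64(18.177757533164876), np.float64(0.0003051646751149259))
H scene (array([0.54649545, 0.00823329]), np.float64(18.43443825866084), np.float64(0.0003861421156814218))
H scene (array([0.54627829, 0.00859418]), np.float64(18.393494021867873), np.float64(0.0004780238764718822))
C top (array([ 0.4676467 , -0.27042413]), np.float64(26.57210221386764), np.float64(0.0002387177671882843))
C top (array([ 0.46797239, -0.27015756]), np.float64(26.826373839457304), np.float64(0.0013439072664564178))
C scene (array([ 0.46834448, -0.27338219]), np.float64(26.533320720485925), np.float64(0.0006844632246300469))
C scene (array([ 0.47034828, -0.27392463]), np.float64(28.646160898807672), np.float64(0.015104979918043049))
```

```bash
cat > plan.py <<'E'
from h import *
import sys
def plan(pos,yawdeg):
    """tool x down, tool y along +-(housing y) at yaw"""
    st=readout.get_state(); Rc=rot(st['ee_rot']); p=st['position']
    best=None
    for s in (1,-1):
        y=s*np.array([-np.sin(np.radians(yawdeg)),np.cos(np.radians(yawdeg)),0]); x=np.array([0,0,-1.]); z=np.cross(x,y)
        Rt=np.c_[x,y,z]; rv=R.from_matrix(Rc.T@Rt).as_rotvec()
        if best is None or np.linalg.norm(rv)<np.linalg.norm(best[1]): best=(Rt,rv)
    Rt,rv=best
    print('clock',round(st['clock'],2),'pos',p.round(4),'w',round(st['width'],4),'F',st['contact_force'].round(2),'q6',st['qpos'].round(2))
    d=np.array(pos)-p
    print('shift units now-axes',(Rc.T@d/.06).round(3),' turn units',(np.degrees(rv)/4).round(3),' shift in target axes',(Rt.T@d/.06).round(3))
if __name__=='__main__':
    a=list(map(float,sys.argv[1:])); plan(a[:3],a[3])
E
python3 plan.py 0.572 0.0185 0.12 18.2
```

```text
clock 0.15 pos [0.2341 0.5247 0.2074] w 0.0855 F [-0.54  0.4  -0.32] q6 [ 1.03  0.28  1.51 -0.    1.36 -0.12]
shift units now-axes [ 1.462 -5.407  8.581]  turn units [-1.0563e+01 -9.0000e-03  1.8000e-02]  shift in target axes [ 1.456 -9.773  2.714]
```

Emit:
{"op": "carry_out", "data": {
  "deltas": [0,-0.4,0.63,0,0,0,-1,0,-0.4,0.63,0,0,0,-1,0,-0.4,0.63,0,0,0,-1,0,-0.4,0.63,0,0,0,-1,0,-0.4,0.63,0,0,0,-1,0,-0.4,0.63,0,0,0,-1,0,-0.4,0.63,0,0,0,-1,0,-0.4,0.63,0,0,0,-1,0,-0.4,0.63,0,0,0,-1,0,-0.4,0.63,0,0,0,-1],
  "newtons": 60
}}

```text
clock: 1.4
position: [0.4822, 0.1505, 0.2078]
ee_rot: [0.691, 0.147, 0.692, -0.147]
contact_force: [0.9, 1.5, 0.1]
width: 0.0004
```

Emit:
{"op": "carry_out", "data": {
  "deltas": [0,0,0,-1,0,0,-1,0,0,0,-1,0,0,-1,0,0,0,-1,0,0,-1,0,0,0,-1,0,0,-1,0,0,0,-1,0,0,-1,0,0,0,-1,0,0,-1,0,0,0,-1,0,0,-1,0,0,0,-1,0,0,-1,0,0,0,-1,0,0,-1,0,0,0,-1,0,0,-1]
}}

```text
clock: 2.65
position: [0.4815, 0.1519, 0.2077]
ee_rot: [0.7, -0.099, 0.7, 0.099]
contact_force: [0.5, 0.0, 0.7]
width: 0.0001
```

```bash
python3 plan.py 0.572 0.0185 0.12 18.2
```

```text
clock 2.65 pos [0.4815 0.1519 0.2077] w 0.0001 F [0.52 0.04 0.71] q6 [ 0.17  0.17  1.65  0.    1.32 -1.68]
shift units now-axes [ 1.461 -2.554  0.835]  turn units [-0.529 -0.009 -0.002]  shift in target axes [ 1.462 -2.583  0.739]
```

Emit:
{"op": "carry_out", "data": {
  "deltas": [0,0,0,-0.53,0,0,-1,0,-0.86,0.25,0,0,0,-1,0,-0.86,0.25,0,0,0,-1,0.4,-0.86,0.25,0,0,0,-1,0.8,0,0,0,0,0,-1,0,0,0,0,0,0,-1,0,0,0,0,0,0,-1]
}}

```text
clock: 3.52
position: [0.5731, 0.019, 0.1372]
ee_rot: [0.699, -0.111, 0.698, 0.111]
contact_force: [0.6, 0.6, 1.2]
width: 0.0003
```

Run:
```python
from h import *
im=eyes.get_image('wrist'); save(im,'w1.png')
import pickle; pickle.dump(im,open('w1.pkl','wb'))
from plan import plan
plan([.572,.0185,.06],18.2)
```

```text
clock 3.58 pos [0.5736 0.0192 0.1379] w -0.0 F [-0.2  -0.05  0.31] q6 [-0.09  0.32  1.62  0.    1.2  -1.98]
shift units now-axes [ 1.299 -0.    -0.033]  turn units [-0.021  0.044  0.016]  shift in target axes [ 1.299 -0.002 -0.03 ]
```

View pics/w1.png

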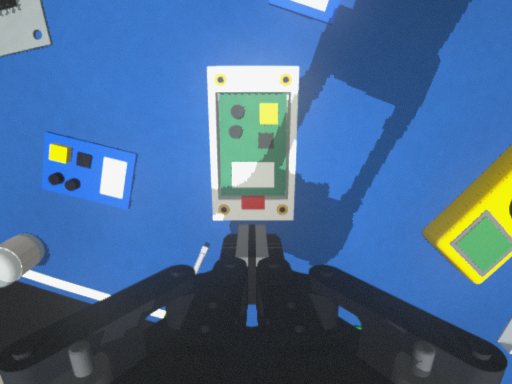

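The wrist view shows the housing, with brass rings at (220,80), (286,79), (224,210) and (283,210), the red tab at (252,202) and the white patch at (253,174). I'll get the housing pose from this third camera as well.

```bash
cat >> h.py <<'E'
def fit(P,lx=.059,ly=.028,idx=(0,1,2,3)):
    M=np.array([[lx,ly],[lx,-ly],[-lx,-ly],[-lx,ly]])[list(idx)]
    P=P[:,:2]; c=P.mean(0); m=M.mean(0); H=(M-m).T@(P-c); th=np.arctan2(H[0,1]-H[1,0],H[0,0]+H[1,1])
    Rm=np.array([[np.cos(th),-np.sin(th)],[np.sin(th),np.cos(th)]])
    return (c-Rm@m).round(5),np.degrees(th).round(2),np.abs(P-c-(M-m)@Rm.T).max().round(5)
def brass(im,guess,r=6):
    hsv=cv2.cvtColor(im['color'],cv2.COLOR_RGB2HSV).astype(float); out=[]
    for g in guess:
        u0,v0=np.round(g).astype(int); ys,xs=np.mgrid[v0-r:v0+r+1,u0-r:u0+r+1]
        w=((hsv[ys,xs,1]>80)&(hsv[ys,xs,0]<40))*1.
        out.append([(w*xs).sum()/w.sum(),(w*ys).sum()/w.sum()])
    return np.array(out)
E
python3 - <<'E'
from h import *
import pickle
im=pickle.load(open('w1.pkl','rb'))
q=brass(im,[(283,210),(224,210),(220,80),(286,79)]); print(q.round(1))
print(fit(onplane(im,q,.034)))
P=onplane(im,[(232,175),(274,175),(253,163),(253,187)],.034-.006);print(P, P.mean(0))
W=world(im)
for uv in [(240,174),(253,174),(265,174),(253,165),(253,183),(253,130),(252,202),(290,140)]: print(uv,W[uv[1],uv[0]].round(4))
E
```

```text
[[282.  209.3]
 [223.6 209.2]
 [220.1  79.4]
 [285.1  79.3]]
(array([0.54331, 0.00994]), np.float64(18.23), np.float64(0.00017))
[[ 5.74855449e-01 -3.68302197e-04  2.80000000e-02]
 [ 5.62458800e-01  3.75356404e-02  2.80000000e-02]
 [ 5.57661012e-01  1.49733980e-02  2.80000000e-02]
 [ 5.79905693e-01  2.22766263e-02  2.80000000e-02]] [0.56872024 0.01860434 0.028     ]
(240, 174) [0.5716 0.0066 0.0281]
(253, 174) [0.5677 0.0183 0.028 ]
(265, 174) [0.5637 0.0288 0.0302]
(253, 165) [0.5595 0.0156 0.0276]
(253, 183) [0.5758 0.0209 0.0294]
(253, 130) [0.5288 0.0055 0.0245]
(252, 202) [0.5925 0.0254 0.0348]
(290, 140) [0.5262 0.0398 0.0331]
```

Emit:
{"op": "carry_out", "data": {
  "deltas": [0.5,0,-0.02,0,0,0,-1,0.5,0,-0.02,0,0,0,-1,0.5,0,0,0,0,0,-1,0.1,0,0,0,0,0,-1,0,0,0,0,0,0,-1,0,0,0,0,0,0,-1]
}}

```text
clock: 4.32
position: [0.5717, 0.018, 0.0418]
ee_rot: [0.7, -0.111, 0.697, 0.111]
contact_force: [0.5, -0.9, 1.0]
width: 0.0002
```

```bash
python3 plan.py 0.5711 0.0187 0.028 18.2
```

```text
clock 4.33 pos [0.5717 0.018  0.0418] w 0.0002 F [ 0.5  -0.94  1.02] q6 [-0.09  0.41  1.75  0.    0.98 -1.98]
shift units now-axes [ 0.231  0.015 -0.007]  turn units [-0.028  0.048  0.02 ]  shift in target axes [ 0.231  0.014 -0.007]
```

Emit:
{"op": "carry_out", "data": {
  "deltas": [0.1,0,0,0,0,0,-1,0.1,0,0,0,0,0,-1,0.05,0,0,0,0,0,-1,0.05,0,0,0,0,0,-1,0,0,0,0,0,0,-1]
}}

```text
clock: 4.95
position: [0.57, 0.0179, 0.0216]
ee_rot: [0.698, -0.111, 0.699, 0.111]
contact_force: [0.6, -0.2, 0.3]
width: -0.0002
```

Emit:
{"op": "carry_out", "data": {
  "deltas": [0.04,0,0,0,0,0,-1,0,0,0,0,0,0,-1]
}}

```text
clock: 5.2
position: [0.5702, 0.018, 0.0195]
ee_rot: [0.698, -0.111, 0.698, 0.111]
contact_force: [0.4, -0.3, -0.7]
width: 0.0001
```

Emit:
{"op": "carry_out", "data": {
  "deltas": [0.03,0,0,0,0,0,-1,0,0,0,0,0,0,-1]
}}

```text
clock: 5.45
position: [0.5702, 0.0179, 0.0177]
ee_rot: [0.698, -0.111, 0.698, 0.111]
contact_force: [0.3, -0.9, 0.5]
width: -0.0002
```

Run:
```python
from h import *
a=eyes.get_image('scene'); b=eyes.get_image('wrist')
s=cv2.cvtColor(a['color'],cv2.COLOR_RGB2BGR); 
cv2.imwrite('pics/s2.png',cv2.resize(s[140:240,210:340],None,fx=5.5,fy=5.5,interpolation=cv2.INTER_CUBIC)); save(b,'w2.png')
print(readout.get_state())
```

```text
{'clock': 5.55, 'qpos': array([-9.05679910e-02,  4.36841292e-01,  1.78004076e+00,  1.32210341e-04,
        9.24668499e-01, -1.97678568e+00]), 'qd': array([-0.00038296, -0.00019085, -0.00313755, -0.00083902,  0.00231748,
       -0.00055359]), 'effort': array([-3.81001428e-04, -4.49220407e+01, -1.84500217e+01,  4.58986236e-06,
        3.17141312e-03,  2.47112411e-06]), 'position': array([0.57025017, 0.01793862, 0.01781046]), 'ee_rot': array([ 0.6983592 , -0.11099626,  0.698312  ,  0.1110613 ]), 'contact_force': array([-0.20751019,  0.47057846, -0.81869258]), 'moment': array([-0.00502863, -0.01333673,  0.03904565]), 'width': -5.461858756550053e-05}
```

View pics/s2.png

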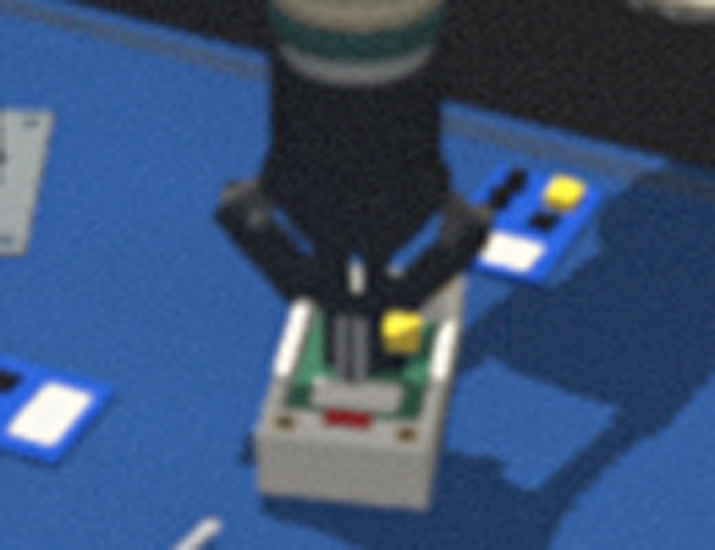

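View pics/w2.png

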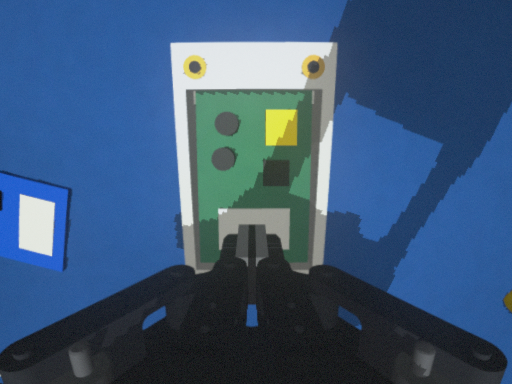

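Emit:
{"op": "carry_out", "data": {
  "deltas": [0.03,0,0,0,0,0,-1,0,0,0,0,0,0,-1]
}}

```text
clock: 5.8
position: [0.5701, 0.0179, 0.0159]
ee_rot: [0.698, -0.111, 0.698, 0.111]
contact_force: [-0.3, -0.7, 0.1]
width: -0.0002
```

Emit:
{"op": "carry_out", "data": {
  "deltas": [0.03,0,0,0,0,0,-1,0,0,0,0,0,0,-1]
}}

```text
clock: 6.05
position: [0.5701, 0.0179, 0.014]
ee_rot: [0.698, -0.111, 0.698, 0.111]
contact_force: [0.2, -0.7, -0.6]
width: 0.0001
```

Run:
```python
from h import *
a=eyes.get_image('scene')
W=world(a)
# crop px -> (x/5.5+210, y/5.5+140)
for c in [(340,340),(340,360),(340,372),(350,385),(335,392),(370,395),(390,392),(330,330),(347,418),(284,422),(405,434)]:
    u,v=int(c[0]/5.5+210),int(c[1]/5.5+140); print(c,W[v,u].round(4))
print(readout.get_state()['position'],readout.get_state()['contact_force'])
```

```text
(340, 340) [0.5835 0.0133 0.0681]
(340, 360) [0.5836 0.0134 0.0558]
(340, 372) [0.5871 0.0152 0.0525]
(350, 385) [0.5856 0.0201 0.0438]
(335, 392) [0.5754 0.0064 0.0287]
(370, 395) [0.5638 0.0206 0.0259]
(390, 392) [0.5613 0.0279 0.0268]
(330, 330) [0.5803 0.0089 0.0676]
(347, 418) [0.5964 0.0257 0.0342]
(284, 422) [ 6.107e-01 -6.000e-04  3.450e-02]
(405, 434) [0.591  0.0509 0.0333]
[0.5701642  0.01796296 0.01410387] [ 0.58756245 -0.2293024   0.3466799 ]
```

Run:
```python
from h import *
a=eyes.get_image('scene')
s=cv2.cvtColor(a['color'],cv2.COLOR_RGB2BGR)
st=readout.get_state(); p=st['position']; Rc=rot(st['ee_rot'])
print(Rc.round(3))
c=cv2.resize(s[180:230,245:315],None,fx=10,fy=10,interpolation=cv2.INTER_CUBIC)
pts=[p,p+Rc[:,2]*.011,p-Rc[:,2]*.011,p+Rc[:,2]*.011+np.array([0,0,.015])]
for q,col in zip(pts,[(255,0,255),(0,255,255),(255,255,0),(255,255,255)]):
    uv=proj(a,q)[0]; x=((uv-[245,180]+.5)*10).astype(int); cv2.drawMarker(c,tuple(int(k) for k in x),col,0,14,2); print(q.round(4),x)
cv2.imwrite('pics/s3.png',c)
```

```text
[[-0.    -0.31   0.951]
 [ 0.     0.951  0.31 ]
 [-1.     0.     0.   ]]
[0.5702 0.018  0.0142] [304 361]
[0.5807 0.0214 0.0142] [297 388]
[0.5598 0.0145 0.0142] [310 335]
[0.5807 0.0214 0.0292] [297 341]
```

View pics/s3.png

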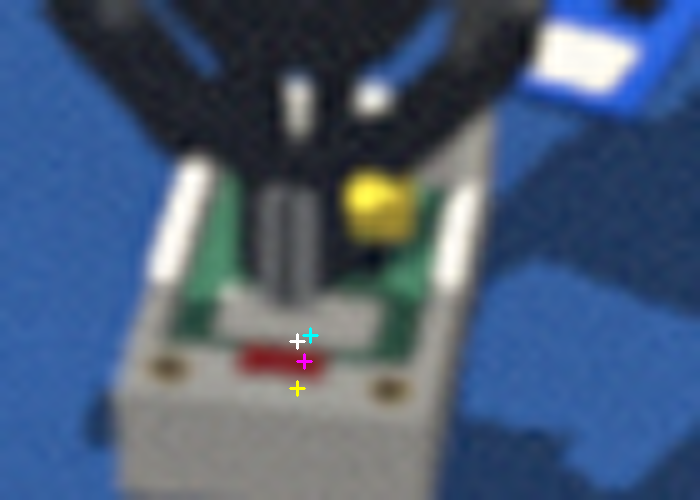

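Run:
```python
from h import *
a=eyes.get_image('scene'); b=eyes.get_image('wrist'); save(b,'w3.png')
st=readout.get_state(); p=st['position']; Rc=rot(st['ee_rot'])
print('tcp in wrist',proj(b,p),proj(b,p+Rc[:,2]*.011),proj(b,p-Rc[:,2]*.011))
print('wrist cam in tool', Rc.T@(b['origin']-p))
W=world(b)
for v in range(205,275,6): print(v,W[v,244].round(4),W[v,251].round(4),W[v,258].round(4))
# triangulate: scene row gives tip front bottom edge ; intersect scene ray with vertical plane containing tool z offsets
o,d=ray(a,[(273.2,209.8)]); d=d[0]
for off in (0.011,0,-.011):
    n=Rc[:,2]; t=((p+n*off-o)@n)/(d@n); print(off,(o+d*t).round(4))
```

```text
tcp in wrist [[252.12527642 224.40340862]] [[252.11394635 241.05517536]] [[252.13675459 207.13852992]]
wrist cam in tool [-0.16625507 -0.00031029 -0.06999884]
205 [0.5559 0.0086 0.0264] [0.555  0.0123 0.0257] [0.5533 0.0157 0.0273]
211 [0.5589 0.0095 0.0273] [0.5575 0.0131 0.028 ] [0.5565 0.0168 0.0275]
217 [0.5622 0.0106 0.0273] [0.5605 0.0141 0.0289] [0.5596 0.0178 0.028 ]
223 [0.5653 0.0116 0.0281] [0.5641 0.0152 0.0283] [0.5623 0.0187 0.0296]
229 [0.5605 0.0105 0.0475] [0.5591 0.0137 0.0482] [0.5582 0.0169 0.0479]
235 [0.5601 0.0106 0.0551] [0.559  0.0136 0.0552] [0.5582 0.0168 0.0548]
241 [0.5604 0.0109 0.0605] [0.5589 0.0136 0.0618] [0.558  0.0165 0.0617]
247 [0.5597 0.0108 0.0675] [0.5589 0.0136 0.0674] [0.5581 0.0165 0.0671]
253 [0.5604 0.0111 0.0714] [0.559  0.0137 0.0724] [0.5583 0.0164 0.0721]
259 [0.5609 0.0114 0.0753] [0.5603 0.0141 0.0748] [0.5589 0.0166 0.0757]
265 [0.5589 0.011  0.0833] [0.5627 0.0149 0.0751] [0.5574 0.0159 0.0831]
271 [0.5587 0.011  0.0876] [0.5654 0.0157 0.075 ] [0.5578 0.0159 0.0866]
0.011 [0.5816 0.0187 0.0412]
0 [0.5717 0.0136 0.0326]
-0.011 [0.5618 0.0086 0.0241]
```

View pics/w3.png

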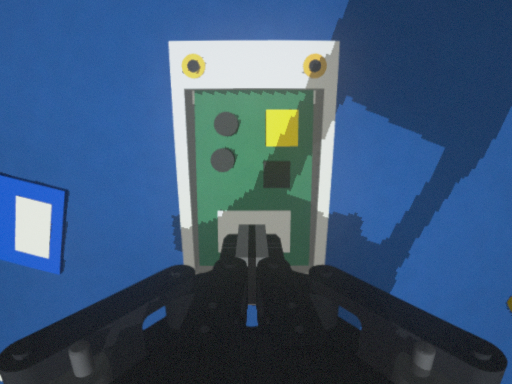

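Both views put the shut fingertips about 28 mm above the reported TCP, at z≈0.043, with the board still up at z≈0.028. That agrees with zero contact force, so I'll go on down in small steps and watch the force.

Emit:
{"op": "carry_out", "data": {
  "deltas": [0.05,0,0,0,0,0,-1,0.05,0,0,0,0,0,-1,0.05,0,0,0,0,0,-1,0,0,0,0,0,0,-1]
}}

```text
clock: 6.75
position: [0.5702, 0.0179, 0.005]
ee_rot: [0.698, -0.111, 0.698, 0.111]
contact_force: [-0.6, -0.8, 0.1]
width: -0.0003
```

Emit:
{"op": "carry_out", "data": {
  "deltas": [0.03,0,0,0,0,0,-1,0,0,0,0,0,0,-1]
}}

```text
clock: 7.0
position: [0.5704, 0.0179, 0.0035]
ee_rot: [0.698, -0.111, 0.698, 0.111]
contact_force: [0.8, 0.2, 1.8]
width: 0.0003
```

Emit:
{"op": "carry_out", "data": {
  "deltas": [0.03,0,0,0,0,0,-1,0,0,0,0,0,0,-1]
}}

```text
clock: 7.25
position: [0.5701, 0.0179, 0.0014]
ee_rot: [0.698, -0.111, 0.698, 0.111]
contact_force: [-0.4, 0.2, 0.5]
width: 0.0001
```

Emit:
{"op": "carry_out", "data": {
  "deltas": [0.03,0,0,0,0,0,-1,0,0,0,0,0,0,-1]
}}

```text
clock: 7.5
position: [0.5701, 0.0179, -0.0005]
ee_rot: [0.698, -0.111, 0.699, 0.111]
contact_force: [-0.6, -0.0, 0.1]
width: -0.0001
```

Emit:
{"op": "carry_out", "data": {
  "deltas": [0.03,0,0,0,0,0,-1,0,0,0,0,0,0,-1]
}}

```text
clock: 7.75
position: [0.5701, 0.0179, -0.0022]
ee_rot: [0.698, -0.111, 0.698, 0.111]
contact_force: [-0.6, -0.9, -0.9]
width: -0.0002
```

Run:
```python
from h import *
a=eyes.get_image('scene'); s=cv2.cvtColor(a['color'],cv2.COLOR_RGB2BGR)
cv2.imwrite('pics/s4.png',cv2.resize(s[180:230,245:315],None,fx=10,fy=10,interpolation=cv2.INTER_CUBIC))
b=eyes.get_image('wrist'); W=world(b)
for v in range(215,245,3): print(v,W[v,246].round(4),W[v,258].round(4))
save(b,'w4.png'); print(readout.get_state()['contact_force'])
```

```text
215 [0.5569 0.0103 0.021 ] [0.555  0.0161 0.0209]
218 [0.5587 0.0108 0.0204] [0.5567 0.0167 0.0205]
221 [0.5598 0.0112 0.0216] [0.5578 0.017  0.0218]
224 [0.5593 0.0112 0.0267] [0.5577 0.0169 0.0261]
227 [0.5596 0.0113 0.0297] [0.5578 0.0169 0.0298]
230 [0.5597 0.0114 0.0329] [0.5573 0.0166 0.0344]
233 [0.5592 0.0113 0.0376] [0.5578 0.0167 0.0368]
236 [0.5598 0.0115 0.0394] [0.5576 0.0166 0.0406]
239 [0.5595 0.0115 0.0431] [0.5578 0.0166 0.0431]
242 [0.5594 0.0116 0.0462] [0.5578 0.0165 0.0463]
[-0.33341108  0.41486713 -0.08385211]
```

View pics/s4.png

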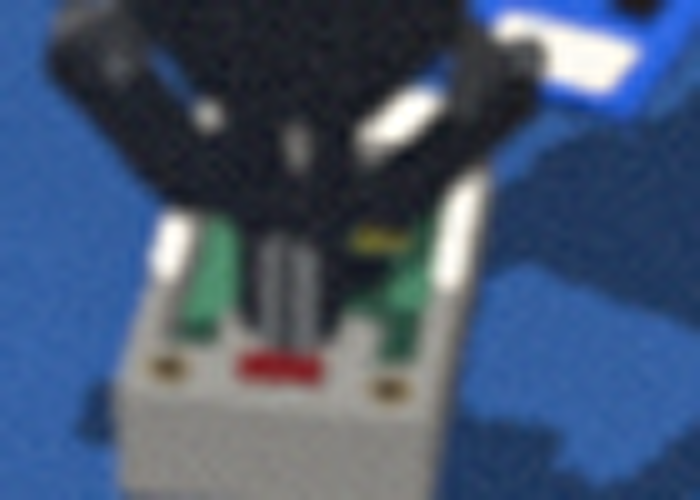

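The board reading next to the fingers has dropped from 0.027 to about 0.0205. I'll push on until I feel firm contact.

Emit:
{"op": "carry_out", "data": {
  "deltas": [0.02,0,0,0,0,0,-1,0,0,0,0,0,0,-1]
}}

```text
clock: 8.1
position: [0.5701, 0.0179, -0.0033]
ee_rot: [0.698, -0.111, 0.698, 0.111]
contact_force: [-0.6, -0.1, -0.5]
width: -0.0003
```

Emit:
{"op": "carry_out", "data": {
  "deltas": [0.02,0,0,0,0,0,-1,0,0,0,0,0,0,-1]
}}

```text
clock: 8.35
position: [0.5703, 0.0179, -0.0042]
ee_rot: [0.698, -0.111, 0.698, 0.111]
contact_force: [-0.5, 0.2, 1.8]
width: -0.0001
```

Emit:
{"op": "carry_out", "data": {
  "deltas": [0.02,0,0,0,0,0,-1,0,0,0,0,0,0,-1]
}}

```text
clock: 8.6
position: [0.5704, 0.0179, -0.0043]
ee_rot: [0.699, -0.111, 0.698, 0.111]
contact_force: [-2.1, -1.6, 9.7]
width: 0.0001
```

Emit:
{"op": "carry_out", "data": {
  "deltas": [0.01,0,0,0,0,0,-1,0,0,0,0,0,0,-1,0,0,0,0,0,0,-1]
}}

```text
clock: 8.98
position: [0.5704, 0.0179, -0.0044]
ee_rot: [0.699, -0.111, 0.698, 0.111]
contact_force: [-2.9, 0.0, 13.4]
width: 0.0
```

Emit:
{"op": "carry_out", "data": {
  "deltas": [-0.2,0,0,0,0,0,-1,-0.5,0,0,0,0,0,-1,-0.9,0,0,0,0,0,-1,-0.9,0,0,0,0,0,-1,0,0,0,0,0,0,-1,0,0,0,0,0,0,-1]
}}

```text
clock: 9.72
position: [0.5698, 0.018, 0.1436]
ee_rot: [0.698, -0.111, 0.698, 0.111]
contact_force: [-0.0, 0.0, 0.2]
width: 0.0
```

Run:
```python
from h import *
a=eyes.get_image('scene'); s=cv2.cvtColor(a['color'],cv2.COLOR_RGB2BGR)
cv2.imwrite('pics/s5.png',cv2.resize(s[180:230,245:315],None,fx=10,fy=10,interpolation=cv2.INTER_CUBIC))
b=eyes.get_image('wrist'); save(b,'w5.png'); 
import pickle; pickle.dump(b,open('w5.pkl','wb'))
print(readout.get_state())
```

```text
{'clock': 9.825, 'qpos': array([-9.05494421e-02,  3.13196477e-01,  1.62029858e+00,  8.84024662e-05,
        1.21145826e+00, -1.97674793e+00]), 'qd': array([-0.00076795,  0.00873718,  0.00308551,  0.00012849, -0.00245756,
        0.00020436]), 'effort': array([ 2.24072876e-02, -4.30782902e+01, -2.33808446e+01,  7.58168298e-04,
       -7.11986533e-03, -6.02741110e-06]), 'position': array([0.56894642, 0.01805867, 0.14219328]), 'ee_rot': array([ 0.69718843, -0.11071852,  0.69947756,  0.1113591 ]), 'contact_force': array([-0.4229613 ,  0.07139756, -0.11540966]), 'moment': array([0.01154781, 0.03460215, 0.02349109]), 'width': 0.00021016128682089884}
```

View pics/s5.png

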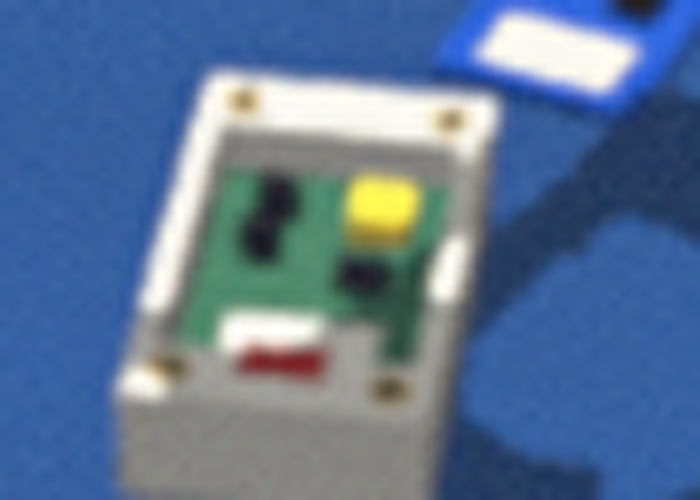

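View pics/w5.png

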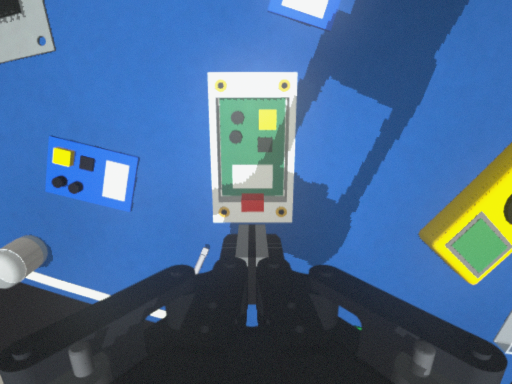

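The red nose now covers the patch's edge, at scene crop (282,362). A depth fit will show whether the board is level.

```bash
python3 - <<'E'
from h import *
import pickle
for f in ['w1.pkl','w5.pkl']:
    b=pickle.load(open(f,'rb')); W=world(b)
    hsv=cv2.cvtColor(b['color'],cv2.COLOR_RGB2HSV)
    th=np.radians(18.2); c=np.array([.5446,.01])
    L=(W[...,:2]-c)@np.array([[np.cos(th),-np.sin(th)],[np.sin(th),np.cos(th)]])
    g=(hsv[...,0]>50)&(hsv[...,0]<90)&(hsv[...,1]>80)&(abs(L[...,0])<.045)&(abs(L[...,1])<.028)&(W[...,2]>.008)
    A=np.c_[L[g],np.ones(g.sum())]; k=np.linalg.lstsq(A,W[g][:,2],rcond=None)[0]
    # keep inliers
    r=A@k-W[g][:,2]; m=abs(r)<.003; k=np.linalg.lstsq(A[m],W[g][m,2],rcond=None)[0]
    top=(hsv[...,1]<40)&(hsv[...,2]>120)&(abs(L[...,0])>.052)&(abs(L[...,0])<.068)&(abs(L[...,1])<.036)&(W[...,2]>.02)
    print(f,g.sum(),'slope x,y',k[:2].round(4),'z0',k[2].round(4),'wall top',np.median(W[top][:,2]).round(4))
E
python3 plan.py .468 -.272 .15 26.6
```

```text
w1.pkl 3183 slope x,y [0.111  0.0022] z0 0.0256 wall top 0.0344
w5.pkl 2770 slope x,y [-0.0224  0.0069] z0 0.0198 wall top 0.0343
clock 9.82 pos [0.5689 0.0181 0.1422] w 0.0002 F [-0.42  0.07 -0.12] q6 [-0.09  0.31  1.62  0.    1.21 -1.98]
shift units now-axes [-0.126 -4.074 -3.099]  turn units [-2.133 -0.042 -0.023]  shift in target axes [-0.13  -3.569 -3.669]
```

The board's slope went from 0.111 to about -0.02 and its top sits about 14.5 mm below the wall top, so it is seated. Next is the cover.

Emit:
{"op": "carry_out", "data": {
  "deltas": [0,-0.68,-0.52,0,0,0,1,0,-0.68,-0.52,0,0,0,1,0,-0.68,-0.52,0,0,0,1,0,-0.68,-0.52,0,0,0,1,0,-0.68,-0.52,0,0,0,1,0,-0.68,-0.5,-0.5,0,0,1,0,0,0,-0.8,0,0,1,0,0,0,-0.83,0,0,1,0,0,0,0,0,0,1,0,0,0,0,0,0,1]
}}

```text
clock: 11.08
position: [0.469, -0.2721, 0.1429]
ee_rot: [0.688, -0.162, 0.689, 0.163]
contact_force: [0.6, 0.2, 0.5]
width: 0.0856
```

Run:
```python
from h import *
import pickle
b=eyes.get_image('wrist'); save(b,'w6.png'); pickle.dump(b,open('w6.pkl','wb'))
from plan import plan
plan([.468,-.272,.1],26.6)
```

```text
clock 11.12 pos [ 0.4692 -0.2721  0.1431] w 0.0855 F [-0.47 -0.15  0.77] q6 [-0.65  0.27  1.68  0.    1.19 -2.69]
shift units now-axes [ 0.718  0.009 -0.016]  turn units [-0.006 -0.008 -0.018]  shift in target axes [ 0.718  0.01  -0.017]
```

View pics/w6.png

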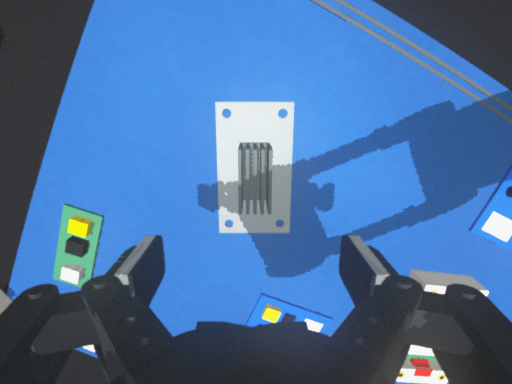

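Joint 6 is at -2.69, right at its limit, so I'll use the half-turn equivalent grasp. This wrist view also shows the cover holes at (227,114), (283,114), (229,223) and (280,223).

Emit:
{"op": "carry_out", "data": {
  "deltas": [0,0,0,1,0,0,1,0,0,0,1,0,0,1,0,0,0,1,0,0,1,0,0,0,1,0,0,1,0,0,0,1,0,0,1,0,0,0,1,0,0,1,0,0,0,1,0,0,1,0,0,0,1,0,0,1,0,0,0,1,0,0,1,0,0,0,1,0,0,1]
}}

```text
clock: 12.38
position: [0.4694, -0.2721, 0.1436]
ee_rot: [0.702, 0.083, 0.702, -0.083]
contact_force: [0.2, 0.7, -0.2]
width: 0.0857
```

Emit:
{"op": "carry_out", "data": {
  "deltas": [0,0,0,1,0,0,1,0,0,0,1,0,0,1,0,0,0,1,0,0,1,0,0,0,1,0,0,1,0,0,0,1,0,0,1,0,0,0,1,0,0,1,0,0,0,1,0,0,1,0,0,0,1,0,0,1,0,0,0,1,0,0,1,0,0,0,1,0,0,1]
}}

```text
clock: 13.62
position: [0.4694, -0.2722, 0.1436]
ee_rot: [0.631, 0.319, 0.631, -0.318]
contact_force: [0.5, 0.3, -0.3]
width: 0.0857
```

Emit:
{"op": "carry_out", "data": {
  "deltas": [0,0,0,1,0,0,1,0,0,0,1,0,0,1,0,0,0,1,0,0,1,0,0,0,1,0,0,1,0,0,0,1,0,0,1,0,0,0,1,0,0,1,0,0,0,1,0,0,1,0,0,0,1,0,0,1,0,0,0,1,0,0,1,0,0,0,1,0,0,1]
}}

```text
clock: 14.88
position: [0.4694, -0.2721, 0.1436]
ee_rot: [0.484, 0.515, 0.484, -0.515]
contact_force: [0.0, 0.9, 0.0]
width: 0.0855
```

Emit:
{"op": "carry_out", "data": {
  "deltas": [0,0,0,1,0,0,1,0,0,0,1,0,0,1,0,0,0,1,0,0,1,0,0,0,1,0,0,1,0,0,0,1,0,0,1,0,0,0,1,0,0,1,0,0,0,1,0,0,1,0,0,0,1,0,0,1,0,0,0,1,0,0,1,0,0,0,1,0,0,1]
}}

```text
clock: 16.12
position: [0.4694, -0.2722, 0.1436]
ee_rot: [-0.279, -0.65, -0.279, 0.65]
contact_force: [-0.6, -0.1, -0.6]
width: 0.0856
```

Emit:
{"op": "carry_out", "data": {
  "deltas": [0,0,0,1,0,0,1,0,0,0,1,0,0,1,0,0,0,1,0,0,1,0,0,0,1,0,0,1,0,0,0,1,0,0,1,0,0,0,0,0,0,1,0,0,0,0,0,0,1]
}}

```text
clock: 17.0
position: [0.4694, -0.2723, 0.1437]
ee_rot: [-0.163, -0.688, -0.163, 0.688]
contact_force: [-0.4, -0.8, 0.4]
width: 0.0855
```

```bash
cat >> h.py <<'E'
def blueholes(im,guess,r=6):
    hsv=cv2.cvtColor(im['color'],cv2.COLOR_RGB2HSV).astype(float); out=[]
    for g in guess:
        u0,v0=np.round(g).astype(int); ys,xs=np.mgrid[v0-r:v0+r+1,u0-r:u0+r+1]
        w=((hsv[ys,xs,1]>90)&(hsv[ys,xs,0]>90))*1.
        out.append([(w*xs).sum()/w.sum(),(w*ys).sum()/w.sum()])
    return np.array(out)
E
python3 - <<'E'
from h import *
import pickle
b=pickle.load(open('w6.pkl','rb'))
q=blueholes(b,[(280,223),(229,223),(227,114),(283,114)]); print(q.round(1)); print(fit(onplane(b,q,.003)))
b=eyes.get_image('wrist'); save(b,'w7.png'); pickle.dump(b,open('w7.pkl','wb'))
from plan import plan
plan([.468,-.272,.1],26.6)
E
```

```text
[[279.2 222.6]
 [228.6 222.8]
 [226.4 112.9]
 [282.3 113. ]]
(array([ 0.46574, -0.27064]), np.float64(26.49), np.float64(0.00015))
clock 17.05 pos [ 0.4694 -0.2724  0.1437] w 0.0853 F [0.6  0.31 0.46] q6 [-0.65  0.27  1.68  0.    1.19  0.45]
shift units now-axes [ 0.729 -0.016  0.017]  turn units [ 0.008 -0.001  0.002]  shift in target axes [ 0.729 -0.016  0.017]
```

View pics/w7.png

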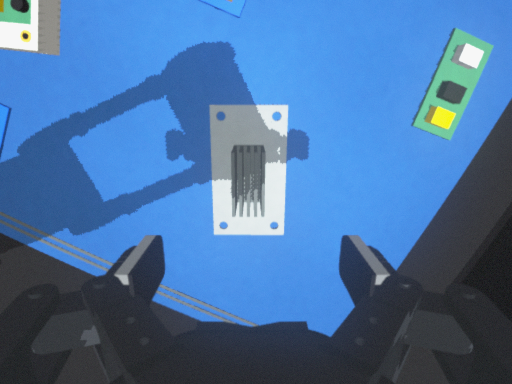

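Run:
```python
from h import *
import pickle
b=pickle.load(open('w7.pkl','rb'))
q=blueholes(b,[(221,116),(277,116),(275,225),(223,225)]); print(q.round(1)); print(fit(onplane(b,q,.003)))
st=readout.get_state(); p=st['position']; Rc=rot(st['ee_rot'])
W=world(b)
# pad geometry in tool frame
for uv in [(150,240),(155,250),(140,270),(130,280),(355,240),(350,250),(365,270),(375,280),(250,330),(250,350),(160,275),(345,275)]:
    print(uv,(Rc.T@(W[uv[1],uv[0]]-p)).round(4))
```

```text
[[220.4 115.6]
 [276.2 115.8]
 [273.6 224.8]
 [223.1 224.7]]
(array([ 0.46575, -0.27066]), np.float64(26.52), np.float64(0.0001))
(150, 240) [-0.0463 -0.0449 -0.0101]
(155, 250) [-0.0479 -0.0426 -0.0061]
(140, 270) [-0.0665 -0.0426 -0.0072]
(130, 280) [-0.0745 -0.0433 -0.008 ]
(355, 240) [-0.0465  0.0461 -0.0103]
(350, 250) [-0.0507  0.0428 -0.0075]
(365, 270) [-0.0673  0.0434 -0.0077]
(375, 280) [-0.0739  0.0446 -0.0076]
(250, 330) [-0.1008 -0.0002 -0.0101]
(250, 350) [-0.1065 -0.0002 -0.0089]
(160, 275) [-0.0449 -0.0426  0.0085]
(345, 275) [-0.0478  0.0429  0.0067]
```

Both wrist views agree on the cover at (0.4657, -0.2707). The gripper body also measures about 25 mm farther back than stated, so the whole tool sits about 24 mm behind the reported TCP. I'll aim for a reported z of -0.011.

```bash
python3 plan.py .4658 -.2708 -.011 26.5
```

```text
clock 17.05 pos [ 0.4694 -0.2724  0.1437] w 0.0853 F [0.6  0.31 0.46] q6 [-0.65  0.27  1.68  0.    1.19  0.45]
shift units now-axes [ 2.579 -0.05   0.041]  turn units [ 0.033 -0.001  0.002]  shift in target axes [ 2.579 -0.05   0.041]
```

Emit:
{"op": "carry_out", "data": {
  "deltas": [0,-0.05,0.04,0.03,0,0,1,0.5,0,0,0,0,0,1,0.5,0,0,0,0,0,1,0.5,0,0,0,0,0,1,0.4,0,0,0,0,0,1,0.2,0,0,0,0,0,1,0,0,0,0,0,0,1,0,0,0,0,0,0,1]
}}

```text
clock: 18.05
position: [0.4665, -0.2714, 0.0187]
ee_rot: [0.162, 0.689, 0.161, -0.688]
contact_force: [-0.0, -0.6, -0.5]
width: 0.0853
```

Run:
```python
from h import *
b=eyes.get_image('wrist'); save(b,'w8.png')
from plan import plan
plan([.4658,-.2708,-.011],26.5)
```

```text
clock 18.1 pos [ 0.4666 -0.2714  0.0188] w 0.0855 F [ 0.06 -0.62  0.29] q6 [-0.66  0.4   1.85  0.    0.89  0.45]
shift units now-axes [ 0.497 -0.017  0.008]  turn units [-0.007 -0.015 -0.028]  shift in target axes [ 0.497 -0.016  0.007]
```

View pics/w8.png

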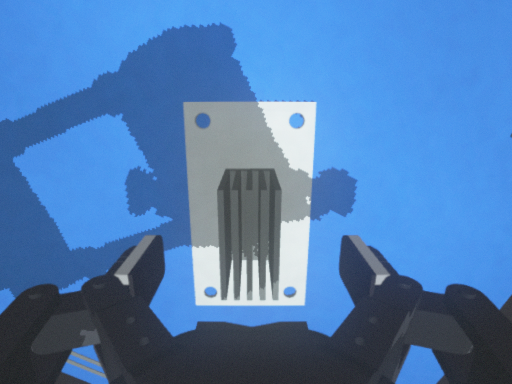

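The wrist view shows the heat sink, spanning columns 218-281, centred between the pads at 150 and 355. I'll go down the rest of the way and close.

Emit:
{"op": "carry_out", "data": {
  "deltas": [0.25,-0.02,0,0,0,0,1,0.2,0,0,0,0,0,1,0.04,0,0,0,0,0,1,0,0,0,0,0,0,1]
}}

```text
clock: 18.6
position: [0.4651, -0.2697, -0.0121]
ee_rot: [-0.162, -0.688, -0.162, 0.689]
contact_force: [-0.4, 0.1, 0.2]
width: 0.0854
```

Emit:
{"op": "carry_out", "data": {
  "deltas": [0,0,0,0,0,0,-1,0,0,0,0,0,0,-1,0,0,0,0,0,0,-1,0,0,0,0,0,0,-1,0,0,0,0,0,0,-1,0,0,0,0,0,0,-1,0,0,0,0,0,0,-1,0,0,0,0,0,0,-1],
  "newtons": 60
}}

```text
clock: 19.6
position: [0.4658, -0.2702, -0.0112]
ee_rot: [0.162, 0.689, 0.162, -0.688]
contact_force: [0.0, -0.9, 4.7]
width: 0.0291
```

Run:
```python
from h import *
b=eyes.get_image('wrist'); save(b,'w9.png')
from plan import plan
plan([.4658,-.2708,.1],26.5)
```

```text
clock 19.65 pos [ 0.4658 -0.2703 -0.0112] w 0.0295 F [ 0.12 -1.47  4.99] q6 [-0.65  0.44  1.88 -0.    0.82  0.45]
shift units now-axes [-1.854  0.01   0.003]  turn units [-0.007 -0.008 -0.017]  shift in target axes [-1.854  0.008  0.004]
```

View pics/w9.png

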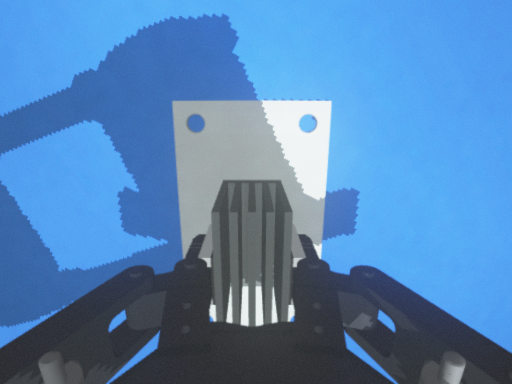

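Emit:
{"op": "carry_out", "data": {
  "deltas": [-0.1,0,0,0,0,0,-1,-0.3,0,0,0,0,0,-1,-0.5,0,0,0,0,0,-1,-0.5,0,0,0,0,0,-1,-0.4,0,0,0,0,0,-1,0,0,0,0,0,0,-1,0,0,0,0,0,0,-1]
}}

```text
clock: 20.52
position: [0.4641, -0.2688, 0.0949]
ee_rot: [-0.161, -0.688, -0.163, 0.689]
contact_force: [1.1, 0.0, -3.9]
width: 0.0294
```

Run:
```python
from h import *
b=eyes.get_image('wrist'); save(b,'w10.png')
from plan import plan
plan([.5440,.0102,.095],18.2)
st=readout.get_state(); p=st['position']; Rc=rot(st['ee_rot']); W=world(b); print(st['moment'])
for uv in [(200,150),(300,150),(250,120),(250,160),(190,110),(315,110)]: print((Rc.T@(W[uv[1],uv[0]]-p)).round(4))
```

```text
clock 20.57 pos [ 0.464  -0.2687  0.0946] w 0.0293 F [ 0.48  0.82 -4.27] q6 [-0.65  0.31  1.76  0.    1.08  0.45]
shift units now-axes [ 2.000e-03 -3.567e+00 -3.266e+00]  turn units [2.067 0.026 0.05 ]  shift in target axes [-0.006 -4.    -2.719]
[ 0.027489    0.04810483 -0.0394403 ]
[-0.0159 -0.0259 -0.0456]
[-0.0164  0.0248 -0.0456]
[-0.0155 -0.0005 -0.0604]
[-0.0152 -0.0005 -0.0402]
[-0.0168 -0.0298 -0.0654]
[-0.0157  0.0316 -0.0654]
```

View pics/w10.png

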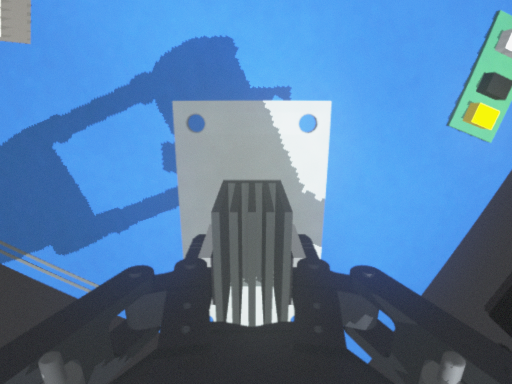

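The cover came up level (same image as before lifting, holes at (196,123) and (308,123)). I'll carry it over the housing.

Emit:
{"op": "carry_out", "data": {
  "deltas": [0,-0.6,-0.54,0,0,0,-1,0,-0.6,-0.54,0,0,0,-1,0,-0.6,-0.54,0,0,0,-1,0,-0.6,-0.54,0,0,0,-1,0,-0.6,-0.54,0,0,0,-1,0,-0.57,-0.56,0.5,0,0,-1,0,0,0,0.8,0,0,-1,0,0,0,0.77,0,0,-1,0,0,0,0,0,0,-1,0,0,0,0,0,0,-1]
}}

```text
clock: 21.82
position: [0.5443, 0.0091, 0.0955]
ee_rot: [-0.112, -0.698, -0.112, 0.699]
contact_force: [0.6, -0.2, -4.1]
width: 0.0297
```

Run:
```python
from h import *
b=eyes.get_image('wrist'); save(b,'w11.png')
a=eyes.get_image('scene'); save(a,'s11.png');t=eyes.get_image('top')
import pickle; pickle.dump((b,a,t),open('m11.pkl','wb'))
s=cv2.cvtColor(t['color'],cv2.COLOR_RGB2BGR)
cv2.imwrite('pics/t11.png',cv2.resize(s[130:230,200:300],None,fx=6,fy=6,interpolation=cv2.INTER_CUBIC))
from plan import plan
plan([.5440,.0102,.038],18.2)
st=readout.get_state(); p=st['position']; Rc=rot(st['ee_rot']); print((Rc[2,:]).round(4))
```

```text
clock 21.98 pos [0.5448 0.0089 0.0962] w 0.0296 F [-1.65 -0.84 -3.37] q6 [-0.11  0.32  1.74  0.    1.08  1.14]
shift units now-axes [ 0.97  -0.024  0.006]  turn units [-0.005  0.005  0.004]  shift in target axes [ 0.97  -0.024  0.006]
[-1.e+00 -3.e-04  3.e-04]
```

View pics/w11.png

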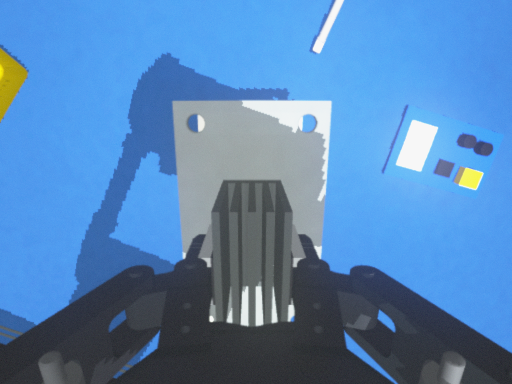

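View pics/t11.png

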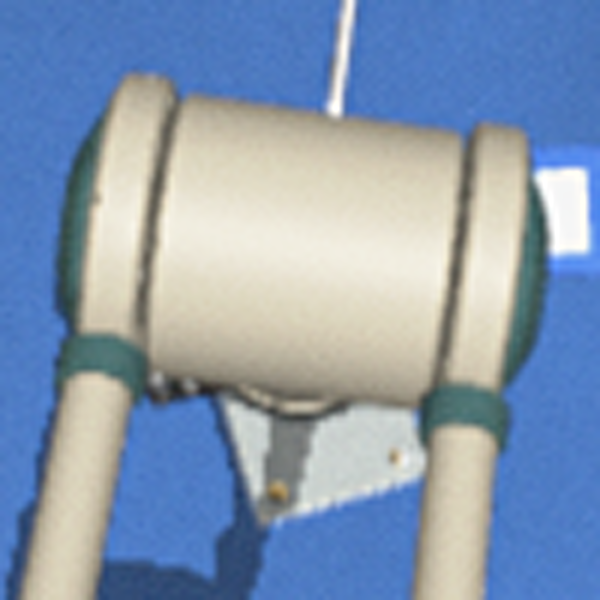

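The top view shows the two rear holes (crop (278,492) and (397,457)) with brass visible through them. I'll work out the cover's pose in the tool frame from its holes.

```bash
cat > cov.py <<'E'
from h import *
def plateholes(im,guess,r=11):
    # hole = anything not grey plate; fit min enclosing via contour of (saturation>60)
    hsv=cv2.cvtColor(im['color'],cv2.COLOR_RGB2HSV); out=[]
    for g in guess:
        u0,v0=g; c=hsv[v0-r:v0+r+1,u0-r:u0+r+1]
        m=(c[...,1]>60).astype(np.uint8)
        n,l,st,ce=cv2.connectedComponentsWithStats(m); k=1+np.argmax(st[1:,4]); out.append([ce[k][0]+u0-r,ce[k][1]+v0-r]); print(st[k])
    return np.array(out)
E
python3 - <<'E'
from cov import *
import pickle
b,a,t=pickle.load(open('m11.pkl','rb'))
st=readout.get_state(); p=st['position']; Rc=rot(st['ee_rot'])
q=plateholes(b,[(196,123),(308,123)]); print(q)
P=onplane(b,q,p[2]+.0152); f=fit(P,idx=(0,1)); print(P.round(4),f, 'dist',np.linalg.norm(P[0]-P[1]))
print('cover centre minus tcp (tool)',(Rc.T@(np.r_[f[0],p[2]]-p)).round(4))
E
```

```text
[  3   2  10  18 152]
[  5   2  15  19 217]
[[193.02631579 122.52631579]
 [308.41013825 123.0875576 ]]
[[5.918e-01 5.480e-02 1.114e-01]
 [6.094e-01 3.000e-04 1.114e-01]] (array([0.54445, 0.00941]), np.float64(17.94), np.float64(0.0006)) dist 0.0572648986372687
cover centre minus tcp (tool) [ 0.     -0.0006  0.0002]
```

Run:
```python
from cov import *
import pickle
b,a,t=pickle.load(open('m11.pkl','rb'))
st=readout.get_state(); p=st['position']; Rc=rot(st['ee_rot'])
c={'color':cv2.cvtColor(cv2.imread('pics/w10.png'),cv2.COLOR_BGR2RGB)}
q=plateholes(c,[(196,123),(308,123)]); print(q)
P=onplane(b,q,p[2]+.0140); f=fit(P,idx=(0,1)); print(f, 'dist',np.linalg.norm(P[0]-P[1]))
print('cover centre minus tcp (tool)',(Rc.T@(np.r_[f[0],p[2]]-p)).round(4))
# cross-check top & scene views of cover
s=cv2.cvtColor(a['color'],cv2.COLOR_RGB2BGR)
cv2.imwrite('pics/s11c.png',cv2.resize(s[130:230,215:325],None,fx=6,fy=6,interpolation=cv2.INTER_CUBIC))
```

```text
[  3   2  17  18 248]
[  2   2  17  19 249]
[[195.90322581 122.71774194]
 [307.15261044 122.85542169]]
(array([0.54457, 0.00881]), np.float64(18.15), np.float64(0.00017)) dist 0.055643195142571815
cover centre minus tcp (tool) [0.     0.     0.0002]
```

View pics/s11c.png

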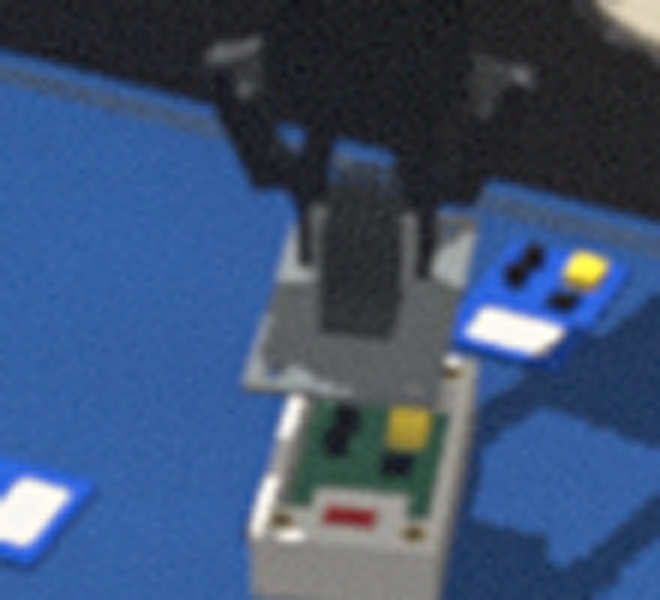

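Run:
```python
from h import *
import pickle
im=pickle.load(open('w5.pkl','rb'))
q=brass(im,[(282,211),(224,211),(221,86),(284,86)]); print(fit(onplane(im,q,.034)))
from plan import plan
plan([.5433,.0103,.043],18.2)
```

```text
(array([0.5432 , 0.00993]), np.float64(18.14), np.float64(0.00018))
clock 21.98 pos [0.5448 0.0089 0.0962] w 0.0296 F [-1.65 -0.84 -3.37] q6 [-0.11  0.32  1.74  0.    1.08  1.14]
shift units now-axes [ 0.886 -0.029  0.016]  turn units [-0.005  0.005  0.004]  shift in target axes [ 0.886 -0.03   0.016]
```

Emit:
{"op": "carry_out", "data": {
  "deltas": [0.3,-0.03,0.02,0,0,0,-1,0.3,0,0,0,0,0,-1,0.2,0,0,0,0,0,-1,0.08,0,0,0,0,0,-1,0,0,0,0,0,0,-1,0,0,0,0,0,0,-1,0,0,0,0,0,0,-1]
}}

```text
clock: 22.85
position: [0.5437, 0.0104, 0.0442]
ee_rot: [0.112, 0.699, 0.112, -0.698]
contact_force: [-0.2, 0.1, -3.6]
width: 0.0296
```

```bash
cat > look.py <<'E'
from h import *
import sys,pickle
n=sys.argv[1]
b=eyes.get_image('wrist');a=eyes.get_image('scene');t=eyes.get_image('top')
st=readout.get_state(); pickle.dump((b,a,t,st),open(n+'.pkl','wb'))
B=cv2.cvtColor(b['color'],cv2.COLOR_RGB2BGR);A=cv2.cvtColor(a['color'],cv2.COLOR_RGB2BGR);T=cv2.cvtColor(t['color'],cv2.COLOR_RGB2BGR)
w=cv2.resize(B[95:145,170:335],None,fx=4.8,fy=4.8,interpolation=cv2.INTER_CUBIC)
cv2.imwrite('pics/%s_w.png'%n,w)
cv2.imwrite('pics/%s_t.png'%n,cv2.resize(T[185:225,230:280],None,fx=14,fy=14,interpolation=cv2.INTER_CUBIC))
cv2.imwrite('pics/%s_s.png'%n,cv2.resize(A[150:235,230:320],None,fx=7,fy=7,interpolation=cv2.INTER_CUBIC))
from plan import plan
plan([.5433,.0103,.038],18.2)
E
python3 look.py h1
```

```text
clock 23.0 pos [0.5434 0.0105 0.0439] w 0.0292 F [ 0.13 -0.28 -4.39] q6 [-0.11  0.37  1.81  0.    0.96  1.14]
shift units now-axes [0.098 0.002 0.003]  turn units [-0.002 -0.008 -0.003]  shift in target axes [0.098 0.002 0.003]
```

View pics/h1_w.png

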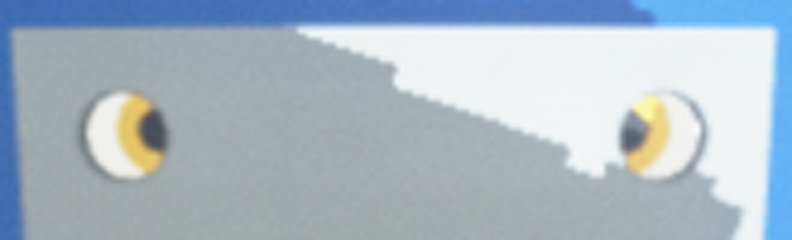

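View pics/h1_t.png

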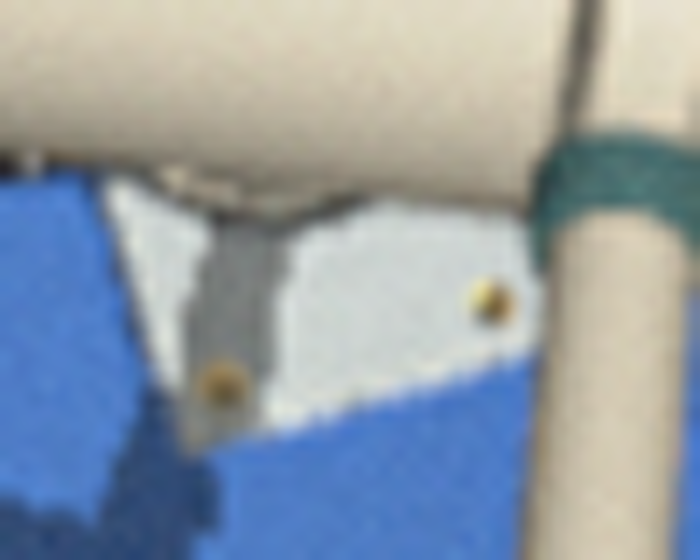

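View pics/h1_s.png

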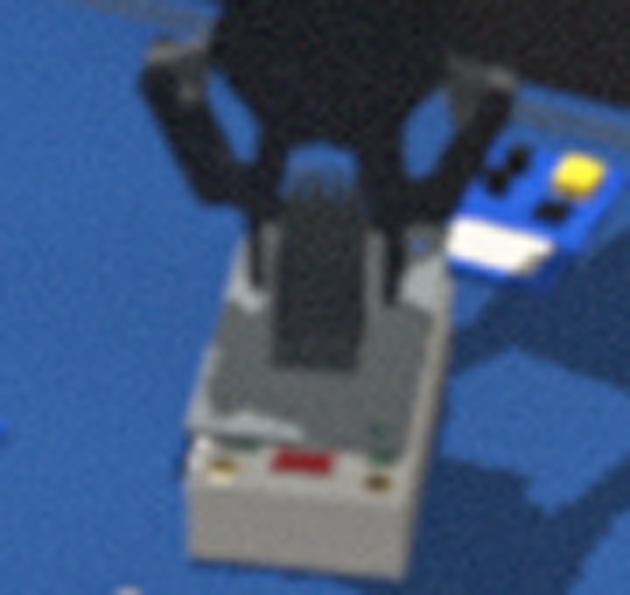

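The wrist crop shows threads through both +x holes, symmetric left to right: brass outer edges at 118 and 670, rows about 130. I'll turn these into offsets.

```bash
cat > off.py <<'E'
from h import *
import sys,pickle
def off(n,lw,rw,tl=None,tr=None):
    b,a,t,st=pickle.load(open(n+'.pkl','rb')); p=st['position']; Rc=rot(st['ee_rot'])
    q=[((x+.5)/4.8-.5+170,(y+.5)/4.8-.5+95) for x,y in (lw,rw)]
    T=onplane(b,q,.034)
    H=onplane(b,[(195.9,122.75),(307.15,122.85)],p[2]+.0152)
    for i in range(2): print('wrist thread-hole (tool y,z mm)',((T[i]-H[i])@Rc*1000).round(2)[1:], 'thread sep',np.linalg.norm(T[0]-T[1]).round(4))
    print(T.round(4))
    if tl:
        q=[((x+.5)/14-.5+230,(y+.5)/14-.5+185) for x,y in (tl,tr)]
        T=onplane(t,q,.034); print('top-cam visible rear points at thread plane',T.round(4))
        th=np.radians(18.2); c=p[:2]
        M=np.array([[np.cos(th),-np.sin(th)],[np.sin(th),np.cos(th)]])
        for s in (1,-1): print('cover rear hole proj in top crop', ((proj(t,np.r_[c+M@[-.059,s*.028],p[2]+.0133])[0]-[230,185]+.5)*14-.5).round(1),'housing (.5443,.0111) top-frame', ((proj(t,np.r_[np.array([.5443,.0111])+M@[-.059,s*.028],.034])[0]-[230,185]+.5)*14-.5).round(1))
E
python3 -c "
from off import *
off('h1',(164,130),(624,130),(222,384),(492,302))"
```

```text
wrist thread-hole (tool y,z mm) [0.03 0.92] thread sep 0.0558
wrist thread-hole (tool y,z mm) [0.19 0.87] thread sep 0.0558
[[0.5905 0.0546 0.034 ]
 [0.6079 0.0017 0.034 ]]
top-cam visible rear points at thread plane [[ 0.4807  0.0195  0.034 ]
 [ 0.4988 -0.0348  0.034 ]]
cover rear hole proj in top crop [224.8 394.3] housing (.5443,.0111) top-frame [222.8 390.1]
cover rear hole proj in top crop [495.6 313.2] housing (.5443,.0111) top-frame [487.7 310.8]
```

Emit:
{"op": "carry_out", "data": {
  "deltas": [0.05,0,0.015,0,0,0,-1,0.05,0,0,0,0,0,-1,0,0,0,0,0,0,-1,0,0,0,0,0,0,-1,0,0,0,0,0,0,-1]
}}

```text
clock: 23.62
position: [0.5425, 0.0102, 0.0376]
ee_rot: [0.112, 0.698, 0.112, -0.698]
contact_force: [0.1, 0.1, -3.7]
width: 0.0298
```

```bash
python3 look.py h2
```

```text
clock 23.77 pos [0.5425 0.0102 0.0377] w 0.0293 F [-0.34  0.83 -3.87] q6 [-0.11  0.38  1.82  0.    0.94  1.14]
shift units now-axes [-0.006  0.002 -0.014]  turn units [-0.003 -0.003  0.   ]  shift in target axes [-0.006  0.002 -0.014]
```

View pics/h2_w.png

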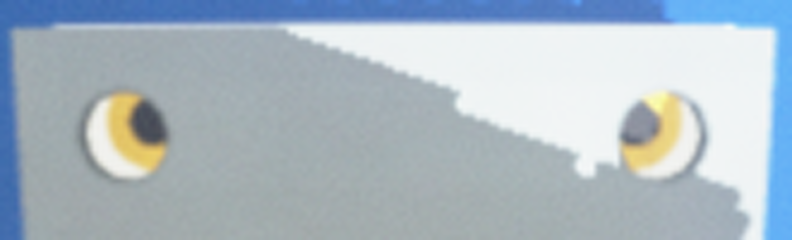

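View pics/h2_s.png

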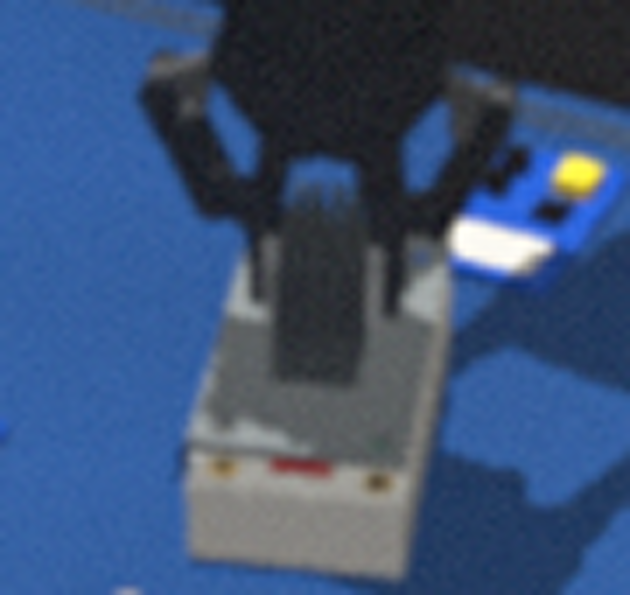

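View pics/h2_t.png

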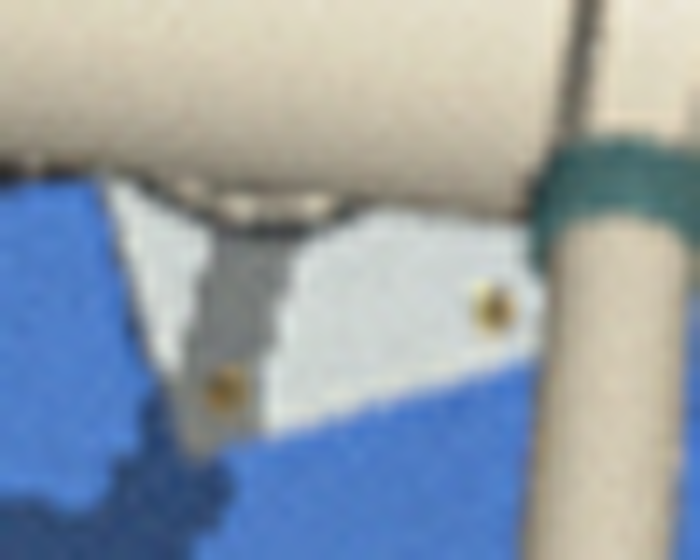

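```bash
python3 -c "
from off import *
off('h2',(155,121),(635,121))
b,a,t,st=pickle.load(open('h2.pkl','rb')); p=st['position'];Rc=rot(st['ee_rot'])
# expected crop position of thread if perfectly below hole
H=onplane(b,[(195.9,122.75),(307.15,122.85)],p[2]+.0152)
H[:,2]=.034
print(((proj(b,H)-[170,95]+.5)*4.8-.5).round(1))
print(Rc.T@rot(b['orientation']))
W=world(b)
for uv in [(220,106),(280,106),(215,140),(290,140),(252,150),(252,105)]: print((Rc.T@(W[uv[1],uv[0]]-p)).round(4))
"
```

```text
wrist thread-hole (tool y,z mm) [-0.01 -0.46] thread sep 0.0559
wrist thread-hole (tool y,z mm) [ 0.44 -0.51] thread sep 0.0559
[[0.5906 0.0548 0.034 ]
 [0.6081 0.0017 0.034 ]]
[[155.3 125. ]
 [631.  125.5]]
[[-4.03681004e-04 -2.72920597e-01  9.62036478e-01]
 [ 9.99999918e-01 -6.95294173e-05  3.99886043e-04]
 [-4.22473017e-05  9.62036560e-01  2.72920602e-01]]
[-0.0155 -0.0151 -0.0673]
[-0.0156  0.0143 -0.0673]
[-0.0149 -0.0181 -0.0505]
[-0.0148  0.0199 -0.0505]
[-0.0149  0.0006 -0.0454]
[-0.0151  0.0006 -0.0677]
```

At this height the threads are within about 0.5 mm of the hole axes, and the top camera shows the two rear bores centred as well. One small nudge and a last look.

Emit:
{"op": "carry_out", "data": {
  "deltas": [0,0.003,-0.007,0,0,0,-1,0,0,0,0,0,0,-1,0,0,0,0,0,0,-1,0,0,0,0,0,0,-1,0,0,0,0,0,0,-1]
}}

```text
clock: 24.4
position: [0.5428, 0.0102, 0.0376]
ee_rot: [0.112, 0.698, 0.112, -0.698]
contact_force: [-0.2, -0.2, -3.9]
width: 0.0292
```

```bash
python3 look.py h3
python3 - <<'E'
from h import *
t=eyes.get_image('top'); save(t,'t_end.png')
E
```

```text
clock 24.55 pos [0.5428 0.0101 0.0376] w 0.0291 F [-0.5   0.35 -2.82] q6 [-0.11  0.38  1.82  0.    0.94  1.14]
shift units now-axes [-0.007 -0.    -0.008]  turn units [-0.003 -0.     0.001]  shift in target axes [-0.007 -0.    -0.008]
```

View pics/h3_w.png

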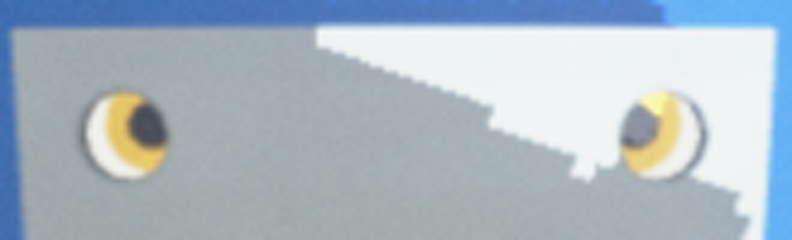

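View pics/t_end.png

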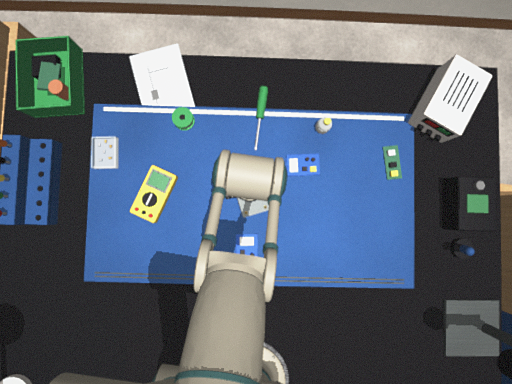

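View pics/h3_t.png

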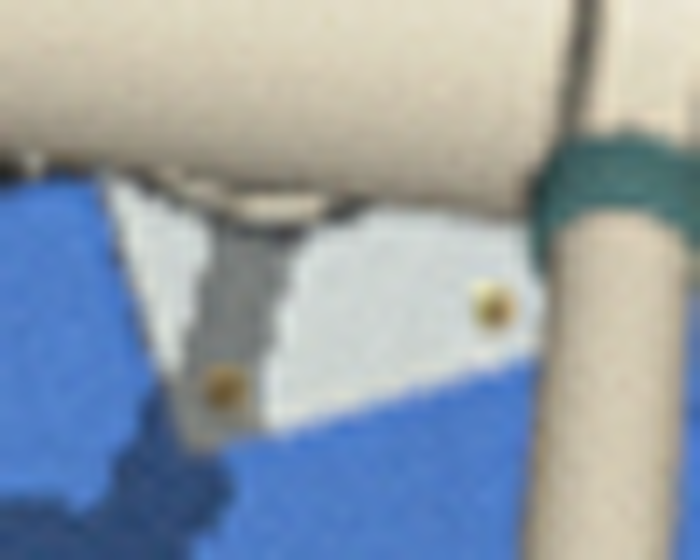

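All four bores line up: the front pair match the predicted crop position (about row 124, against 125) and the rear pair are centred at (224,388) and (494,306). The bystanders are where they started, so I'll hand in.

```bash
python3 -c "
from rig import job
print(job.sign_off())"
```

```text
the job is handed in; nothing more can be done
None
```

I pressed the board down under the red catch, and the arm is now holding the cover level over the housing with all four holes over their threads. I handed the job in at about 24.6 s; sign-off gave no verdict.

**Board:** I pressed the white patch with closed fingers to 13.4 N, then lifted clear. The red catch showed over the board's edge. The depth fit put the board top about 14.5 mm below the wall top, and its slope went from 0.111 to about -0.02. I took that small remainder as measurement noise. With the cover on top I could not look at the board again.

**Cover:** I gripped it by the heat sink at 60 N, with the jaws 29 mm apart. The last measured wrist-camera offsets for the front holes were about 0.5 mm or less. I then nudged the cover about 0.4 mm, and by eye the threads were closer still. In the top view the two rear bores looked centred in their holes. The gap to the housing works out at about 15 mm, and the measured force was only the cover's weight, so it is not touching.

**What disagreed:**
- **Tool length:** the fingertips and gripper body sat about 24 mm farther back than the reported tool point. I set heights from the cameras and the contact force instead.
- **Cameras:** they differed by 1–3 mm in absolute position, so I did the final alignment from the threads seen through the holes.
- **Wrist joint:** joint 6 came close to its limit, -2.69 against -2.7, on the way to the cover. I turned the gripper half a turn before gripping.

The other things on the bench look unmoved in the last top view.

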